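# Move a photometer's locking filter slide on to its next detent

## Task

Two white bench photometers stand on the counter. On the one whose black slide has round windows (not the one with narrow slots), press down the latch tab on top of the slide's grip and, keeping it pressed, move the grip by one detent, 45 mm, towards the sample well (the round black collar on top at one end of the housing), then let go so that the tab springs up and locks there. Leave the slide of the other photometer where it is.

Things in the scene. Friction and masses are not known exactly. Their poses are not given: they have to be found in the camera images.
- filter_tab_top (a point): Centre of the top face of the latch tab to press: a ribbed aluminium plate, 30 (x) by 44 mm (y), on the black grip block (34 by 56 mm) of the round-window slide. Top 81 mm above the counter, 14 above the block; all else on the housing is lower than the pressed tab. z up; +y runs along the slide towards the sample well, on the robot's left (+y) whichever way it is turned (up to 20 degrees).
- filter_slide (a joint): Slide position, m, growing towards the well: 0 first detent (start), 0.045 second (wanted), 0.090 third, last; up to 6 mm play at each. Locked unless the tab is 7 mm down; then slides against 1 N, carried by friction of the fingers on the tab. Let go within 7 mm of a detent it finds the notch itself. Three pale windows, 29 mm wide, in its strip (one under the grey hood); white fixed housing 150 x 270 x 50 mm.
- filter_tab (a joint): How far that latch tab is pressed straight down, m: 0 up (locked when in a detent), 0.007 just free to slide, 0.011 fully down against its stop. Sprung: 2 N at rest to 5.5 N fully down. Let go between detents it stays half down, unlocked.
- slit_slide (a joint): Slide position, m, of the other photometer: same housing, grip, tab and mechanism, but three narrow pale slots (6 by 36 mm) in the strip. Locked in its middle detent, 0.045, to be left there. The two stand side by side, left and right, and may have changed places.

How it is judged:
By the outcome, as a careful person would: the job done as asked, in the order asked, and still so for the second after the job is handed in, with the robot touching nothing.
It also fails if it takes over 29 s, if anything falls off the work surface, if the arm or the gripper's body presses on something with over 40 N, if the wrist force passes 120 N, or if a joint passes its speed limit or range.

## Robot

A 6-joint arm with a two-finger parallel gripper is mounted at the origin on the work surface. World frame = base frame: x ahead of the robot, y to its left, z up, the work surface at z = 0. Lengths are in mm, angles in rad, forces in N, time in s.
With the tool pointing down it reaches from about 350 to 975 mm from the base axis. Payload 7.1 kg.
Tool frame: the origin (TCP) lies between the finger pads; the fingertips stand 8 mm ahead of it and the grasp point (between the pads) lies 11 mm behind it; x points along the fingers, y is the direction in which the jaws open and shut, and the axes are right-handed (so a half turn about x gives the same grasp; the last joint's range is limited). The gripper opens to 88 mm and grips with 3 to 60 N. Pads are 20 mm wide; open, the fingers measure 115 mm over their backs; the gripper's body (75 mm by 178 mm) begins 61 mm behind the grasp point.
Start: joints at [1.177, 0.423, 1.63, -0, 1.089, -0.019], TCP at [228.772, 581.608, 230.675] pointing down, gripper open.
Joint ranges: [-3, 3], [-0.9, 2.11], [0.09, 2.58], [-1.31, 4.45], [0.11, 2.69], [-2.54, 2.54]. Speed limits (rad/s): [2.39, 2.39, 3.01, 3.14, 3.14, 3.14].

## Interface

Orientations are given as a rotation vector (axis times angle).
In Python, from workcell import ctrl gives the robot as it stands.
- The arm moves only by the tool apply_moves, never from a script. Its argument "increments" is a list of rows, each an object with "gripper": the opening in per cent of the stroke, from 0 (shut) to 100 (fully open); "delta_pos": the shift along the tool's x, y, z in cm, a list of three; "dr": the turn, a rotation vector about the tool's x, y, z in rad, a list of three. In form: [{"gripper": gripper, "delta_pos": [dx, dy, dz], "dr": [ax, ay, az]}, ...]. A call has exactly 5 rows; each row shifts and turns the commanded pose from where the row before left it, along the tool's axes as they then stand; what a row does not reach is not made up. A row lasts 1/12 s, in which the tool goes at most 41.7 mm and 7.16 degrees, less where a joint would pass 70% of its speed; a pose out of reach is approached as far as the arm can. A call with a gripper value outside its range is refused whole. The fingers move at their own pace and stop on an object; the grip force is fixed at half the most. Time passes only in rows, so rows that do not move let the fingers close, or fill a call up. It gives the time, the measured TCP pose, the force and the opening at its end, in the units of the state.
- ctrl.get_obs(): the state, without advancing time (a new reading comes with each control period).
- ctrl.get_image(name): name is "scene" or "top" or "wrist"; returns a dict with "img" (420x560x3 uint8, red, green, blue), "range_z" (420x560 float32, mm along the optical axis (not along the pixel's ray), 0 where there is no reading), "mtx" (3x3 intrinsics, pixels), "k1" (the pictures are not rectified: a ray, as slopes to the right and down, at radius r is drawn at 1 + k1 r^2 times it, then the intrinsics apply), "rvec" (rotation vector, rad) and "tvec" (3), from world to camera coordinates, as OpenCV has them. Camera axes: x right, y down, z forward; pixel columns grow to the right and rows downward; lengths in mm; the calibration is good to about 2 mm. A picture is of the moment at which its call begins.
- ctrl.close_job(): hands the job in, once; it reports no verdict.
The state is a dict: "t": time; "qpos": joint angles; "qvel": joint speeds; "joint_torque": joint torques, N m; "ee_pos": TCP position; "orientation": TCP orientation; "ft_force": force on the tool from outside, world axes, zero at the start; "moment": the same for the moment, N m; "width": finger opening in mm.
Only numpy, scipy, OpenCV 4.12 (cv2) and the standard library are available. Lean on these libraries where they do the work, as an engineer would, in place of code of your own. Each camera call takes 0.05 s, during which the arm holds its last target. There are 200 camera calls.

## Working session

There is one attempt and no reset: what is moved stays moved. The work goes in short steps, Python scripts to look and compute and a tool call to move; the robot and the scene stay as the last step left them, time stands still between calls to the robot, and variables do not carry over. Pictures are saved under pics/ and viewed, about 8 in all and at most 12, crops included, and the job is handed in when it is done.

Besides the shell and the picture viewer there is one more tool, called after "Call:" in YAML: its name, and indented under it one key for each argument. apply_moves: Moves the arm, as the interface text tells. Its arguments: {"type":"object","properties":{"increments":{"type":"array","items":{"type":"object","properties":{"gripper":{"type":"number"},"delta_pos":{"type":"array","items":{"type":"number"}},"dr":{"type":"array","items":{"type":"number"}}}}}},"required":["increments"]}

```bash
mkdir -p pics
cat > h.py <<'E'
import numpy as np, cv2
from scipy.spatial.transform import Rotation as R
from workcell import ctrl
def cloud(d):
    h,w=d["range_z"].shape; K=np.array(d["mtx"]); u,v=np.meshgrid(np.arange(w),np.arange(h))
    k1=d["k1"]; p=cv2.undistortPoints(np.stack([u,v],-1).reshape(-1,1,2).astype(float),K,np.array([k1,0,0,0.])).reshape(h,w,2)
    z=d["range_z"]; c=np.dstack([p[...,0]*z,p[...,1]*z,z]); M=cv2.Rodrigues(np.array(d["rvec"],float))[0]
    P=(c-np.array(d["tvec"]).ravel())@M; P[z<=0]=np.nan
    return P
def save(n,im): cv2.imwrite("pics/"+n,im[...,::-1])
E
python3 - <<'E'
from h import *
d=ctrl.get_image("top"); np.savez("top.npz",**d); save("top.png",d["img"]); 
d2=ctrl.get_image("scene"); save("scene.png",d2["img"])
o=ctrl.get_obs(); print(o)
P=cloud(d); z=P[...,2]
m=((z>73)&(z<88)).astype(np.uint8)
n,l,s,c=cv2.connectedComponentsWithStats(m)
for i in range(1,n):
    if s[i,4]>30: print(s[i],c[i],np.nanmean(P[l==i],0))
print(d["mtx"],d["tvec"])
E
```

```text
{'t': 0.1, 'qpos': array([ 1.17702024e+00,  4.23745385e-01,  1.63059969e+00, -1.60971625e-05,
        1.08860365e+00, -1.90083188e-02]), 'qvel': array([ 0.00083419, -0.00150047, -0.00147489,  0.00035452,  0.0019174 ,
       -0.00117471]), 'joint_torque': array([-7.92509218e-04, -5.45614350e+01, -2.74321461e+01,  6.44407701e-02,
        1.88275811e-02,  1.46506397e-05]), 'ee_pos': array([228.58335886, 581.17670169, 229.99676714]), 'orientation': array([ 0.29298515,  1.55098922, -0.29508476]), 'ft_force': array([ 0.40090543, -0.58505413,  0.14276676]), 'moment': array([-0.00169556,  0.02141141, -0.00747769]), 'width': 87.71213456059877}
[ 76  44  39  39 442] [93.9479638  62.36877828] [794.5436085  293.45168196  82.02221117]
[402 186  26  20 453] [414.53200883 195.58719647] [ 560.31451831 -263.10553674   80.92457359]
[143 216  28  22 458] [156.72052402 226.49781659] [506.48438315 174.71401356  81.35512834]
[258 233  11  11  82] [263.09756098 238.03658537] [487.78419282  -6.02541818  75.36905723]
[ 11 338  40  42 291] [ 30.92783505 357.59793814] [279.86706227 393.00489957  75.27101578]
[[520.81723855   0.         275.65287229]
 [  0.         520.81723855 207.75469972]
 [  0.           0.           1.        ]] [-28.1293095  543.22186494 924.72885138]
```

View pics/top.png

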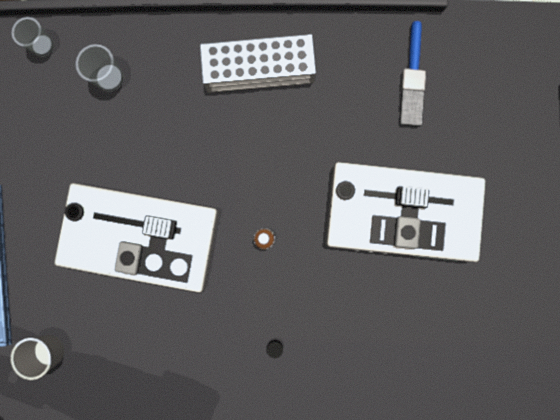

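The left unit has the round windows. Its tab reads (506, 175, 81), which matches the given 81 mm height. Next I'll get the slide axis and the move in tool axes.

```bash
cat >> h.py <<'E'
def tool(): 
    o=ctrl.get_obs(); return np.array(o["ee_pos"]),R.from_rotvec(o["orientation"]).as_matrix(),o
def measure(d,verbose=1):
    P=cloud(d); z=P[...,2]
    near=(np.hypot(P[...,0]-490,P[...,1]-190)<200)
    m=((z>44)&(z<56)&near).astype(np.uint8)
    n,l,s,c=cv2.connectedComponentsWithStats(m); i=1+np.argmax(s[1:,4])
    r=cv2.minAreaRect(P[l==i][:,:2].astype(np.float32))
    m=((z>60)&(z<90)&near); q=P[m]
    return r,q
E
python3 - <<'E'
from h import *
d=dict(np.load("top.npz")); r,q=measure(d); print("housing",r, np.median(cloud(d)[235:250,75:110,2]))
b=cv2.boxPoints(r); e=max([b[1]-b[0],b[2]-b[1]],key=np.linalg.norm); e=e*np.sign(e[1])/np.linalg.norm(e); print("slide dir",e)
p,M,o=tool(); print(M.round(4)); 
P=cloud(d); print("tab rect",cv2.minAreaRect(P[(P[...,2]>75)&(P[...,2]<88)&(np.hypot(P[...,0]-506,P[...,1]-175)<50)][:,:2].astype(np.float32)))
a=np.arctan2(e[0],e[1]); y=M[:,1]; print("turn angle world z needed (tool y -> slide):",np.arctan2(y[0]*e[1]-y[1]*e[0],y[:2]@e), np.degrees(a))
E
```

```text
housing ((489.0356750488281, 222.6641082763672), (269.36334228515625, 151.51744079589844), 80.05128479003906) nan
slide dir [0.17276661 0.9849629 ]
[[-5.000e-04  3.660e-01  9.306e-01]
 [-1.300e-03  9.306e-01 -3.660e-01]
 [-1.000e+00 -1.400e-03 -0.000e+00]]
tab rect ((506.6307067871094, 174.7222442626953), (44.56321334838867, 30.10235023498535), 80.0583724975586)
turn angle world z needed (tool y -> slide): 0.2011224738717327 9.948714
```

Call:
apply_moves:
  increments:
    - {"gripper":0,"delta_pos":[0,0,0],"dr":[-0.1,0,0]}
    - {"gripper":0,"delta_pos":[0,0,0],"dr":[-0.101,0,0]}
    - {"gripper":0,"delta_pos":[0,-1.96,1.911],"dr":[0,0,0]}
    - {"gripper":0,"delta_pos":[0,-1.96,1.911],"dr":[0,0,0]}
    - {"gripper":0,"delta_pos":[0,-1.96,1.911],"dr":[0,0,0]}

```text
t: 0.52
ee_pos: [275.1, 512.9, 230.1]
orientation: [0.135, 1.567, -0.136]
ft_force: [0.1, -0.1, -0.1]
width: 57.8
```

Call:
apply_moves:
  increments:
    - {"gripper":0,"delta_pos":[0,-1.96,1.911],"dr":[0,0,0]}
    - {"gripper":0,"delta_pos":[0,-1.96,1.911],"dr":[0,0,0]}
    - {"gripper":0,"delta_pos":[0,-1.96,1.911],"dr":[0,0,0]}
    - {"gripper":0,"delta_pos":[0,-1.96,1.911],"dr":[0,0,0]}
    - {"gripper":0,"delta_pos":[0,-1.96,1.911],"dr":[0,0,0]}

```text
t: 0.93
ee_pos: [352.6, 399.4, 230.4]
orientation: [0.136, 1.567, -0.137]
ft_force: [0.6, 0.2, -0.6]
width: 24.8
```

Call:
apply_moves:
  increments:
    - {"gripper":0,"delta_pos":[0,-1.96,1.911],"dr":[0,0,0]}
    - {"gripper":0,"delta_pos":[0,-1.96,1.911],"dr":[0,0,0]}
    - {"gripper":0,"delta_pos":[0,-1.96,1.911],"dr":[0,0,0]}
    - {"gripper":0,"delta_pos":[0,-1.96,1.911],"dr":[0,0,0]}
    - {"gripper":0,"delta_pos":[0,-1.96,1.911],"dr":[0,0,0]}

```text
t: 1.35
ee_pos: [429.8, 286.4, 230.5]
orientation: [0.136, 1.567, -0.137]
ft_force: [1.1, 1.4, 0.3]
width: 0.3
```

Call:
apply_moves:
  increments:
    - {"gripper":0,"delta_pos":[0,-1.96,1.911],"dr":[0,0,0]}
    - {"gripper":0,"delta_pos":[0,-1.96,1.911],"dr":[0,0,0]}
    - {"gripper":0,"delta_pos":[0,-1.96,1.911],"dr":[0,0,0]}
    - {"gripper":0,"delta_pos":[0,-1.96,1.911],"dr":[0,0,0]}
    - {"gripper":0,"delta_pos":[0,-1.96,1.911],"dr":[0,0,0]}

```text
t: 1.77
ee_pos: [506.9, 173.3, 230.4]
orientation: [0.136, 1.567, -0.137]
ft_force: [-0.8, -0.5, -0.3]
width: 0.4
```

Call:
apply_moves:
  increments:
    - {"gripper":0,"delta_pos":[3,0,0],"dr":[0,0,0]}
    - {"gripper":0,"delta_pos":[3,0,0],"dr":[0,0,0]}
    - {"gripper":0,"delta_pos":[3,0,0],"dr":[0,0,0]}
    - {"gripper":0,"delta_pos":[2.5,0,0],"dr":[0,0,0]}
    - {"gripper":0,"delta_pos":[1,0,0],"dr":[0,0,0]}

```text
t: 2.18
ee_pos: [504.4, 173.8, 102.3]
orientation: [0.135, 1.571, -0.138]
ft_force: [-1.5, -0.8, -0.4]
width: 0.5
```

Run:
```python
from h import *
d=ctrl.get_image("wrist"); save("wrist1.png",d["img"]); P=cloud(d); print(tool()[0],np.array(tool()[2]["ft_force"]))
m=(P[...,2]>75)&(P[...,2]<88)&(np.hypot(P[...,0]-506,P[...,1]-175)<50)
print(m.sum(),cv2.minAreaRect(P[m][:,:2].astype(np.float32)))
```

```text
[504.1767263  173.79052013 102.04859858] [-1.01722613 -0.36354102 -0.61880561]
1898 ((503.8280944824219, 174.8009033203125), (44.19754409790039, 20.35233497619629), 79.6437759399414)
```

View pics/wrist1.png

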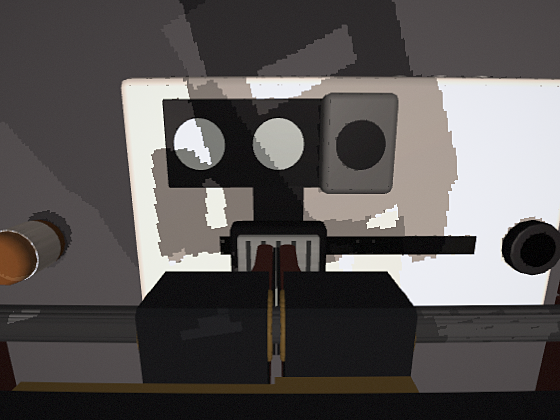

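The fingers are centred over the tab (around col 277, row 250), with the well to the right (col 535, row 245). Next I'll press in small steps.

Call:
apply_moves:
  increments:
    - {"gripper":0,"delta_pos":[0.4,0,0.1],"dr":[0,0,0]}
    - {"gripper":0,"delta_pos":[0.4,0,0],"dr":[0,0,0]}
    - {"gripper":0,"delta_pos":[0.4,0,0],"dr":[0,0,0]}
    - {"gripper":0,"delta_pos":[0.3,0,0],"dr":[0,0,0]}
    - {"gripper":0,"delta_pos":[0,0,0],"dr":[0,0,0]}

```text
t: 2.65
ee_pos: [507.7, 174.6, 90.9]
orientation: [0.137, 1.566, -0.136]
ft_force: [0.7, 0.5, 0.1]
width: 0.7
```

Call:
apply_moves:
  increments:
    - {"gripper":0,"delta_pos":[0.2,0,0],"dr":[0,0,0]}
    - {"gripper":0,"delta_pos":[0.2,0,0],"dr":[0,0,0]}
    - {"gripper":0,"delta_pos":[0.2,0,0],"dr":[0,0,0]}
    - {"gripper":0,"delta_pos":[0,0,0],"dr":[0,0,0]}
    - {"gripper":0,"delta_pos":[0,0,0],"dr":[0,0,0]}

```text
t: 3.07
ee_pos: [508.0, 174.6, 84.9]
orientation: [0.137, 1.566, -0.136]
ft_force: [1.4, 0.2, 3.0]
width: 0.4
```

Call:
apply_moves:
  increments:
    - {"gripper":0,"delta_pos":[0.2,0,-0.1],"dr":[0,0,0]}
    - {"gripper":0,"delta_pos":[0.2,0,0],"dr":[0,0,0]}
    - {"gripper":0,"delta_pos":[0.2,0,0],"dr":[0,0,0]}
    - {"gripper":0,"delta_pos":[0,0,0],"dr":[0,0,0]}
    - {"gripper":0,"delta_pos":[0,0,0],"dr":[0,0,0]}

```text
t: 3.48
ee_pos: [507.5, 174.8, 78.9]
orientation: [0.137, 1.565, -0.136]
ft_force: [4.3, -0.4, 6.0]
width: 0.6
```

Call:
apply_moves:
  increments:
    - {"gripper":0,"delta_pos":[0.1,0,0],"dr":[0,0,0]}
    - {"gripper":0,"delta_pos":[0.05,0,0],"dr":[0,0,0]}
    - {"gripper":0,"delta_pos":[0,0,0],"dr":[0,0,0]}
    - {"gripper":0,"delta_pos":[0,0,0],"dr":[0,0,0]}
    - {"gripper":0,"delta_pos":[0,0,0],"dr":[0,0,0]}

```text
t: 3.9
ee_pos: [507.5, 174.9, 78.2]
orientation: [0.137, 1.565, -0.136]
ft_force: [1.4, -0.3, 11.5]
width: 0.5
```

Call:
apply_moves:
  increments:
    - {"gripper":0,"delta_pos":[0,0.2,0],"dr":[0,0,0]}
    - {"gripper":0,"delta_pos":[0,0.4,0],"dr":[0,0,0]}
    - {"gripper":0,"delta_pos":[0,0.5,0],"dr":[0,0,0]}
    - {"gripper":0,"delta_pos":[0,0.5,0],"dr":[0,0,0]}
    - {"gripper":0,"delta_pos":[0,0.4,0],"dr":[0,0,0]}

```text
t: 4.32
ee_pos: [511.0, 194.8, 78.2]
orientation: [0.137, 1.565, -0.136]
ft_force: [2.2, -1.6, 11.3]
width: 0.5
```

Run:
```python
from h import *
d=ctrl.get_image("wrist"); save("wrist2.png",d["img"]); print(tool()[0],tool()[2]["ft_force"])
```

```text
[511.13101277 195.36613304  78.19315757] [ 2.10247156  0.7417331  12.25751586]
```

View pics/wrist2.png

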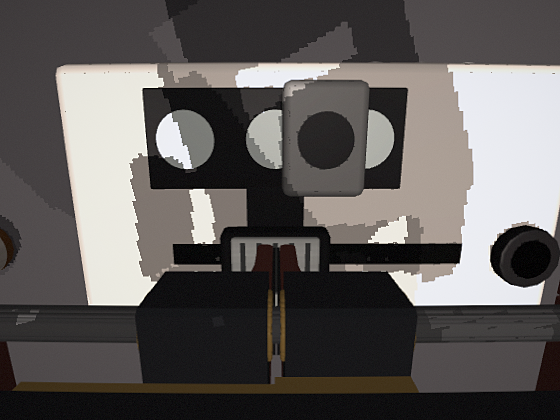

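The tab is still centred between the fingers (col 275) and the third window is emerging from the hood, so the slide is being carried. I'll move the remaining 25 mm.

Call:
apply_moves:
  increments:
    - {"gripper":0,"delta_pos":[0,0.5,0],"dr":[0,0,0]}
    - {"gripper":0,"delta_pos":[0,0.6,0],"dr":[0,0,0]}
    - {"gripper":0,"delta_pos":[0,0.6,0],"dr":[0,0,0]}
    - {"gripper":0,"delta_pos":[0,0.5,0],"dr":[0,0,0]}
    - {"gripper":0,"delta_pos":[0,0.3,0],"dr":[0,0,0]}

```text
t: 4.78
ee_pos: [515.3, 219.6, 78.2]
orientation: [0.137, 1.565, -0.136]
ft_force: [1.9, -1.6, 12.8]
width: 0.4
```

Call:
apply_moves:
  increments:
    - {"gripper":0,"delta_pos":[0,0,0],"dr":[0,0,0]}
    - {"gripper":0,"delta_pos":[0,0,0],"dr":[0,0,0]}
    - {"gripper":0,"delta_pos":[0,0,0],"dr":[0,0,0]}
    - {"gripper":0,"delta_pos":[0,0,0],"dr":[0,0,0]}
    - {"gripper":0,"delta_pos":[0,0,0],"dr":[0,0,0]}

```text
t: 5.2
ee_pos: [515.3, 219.5, 78.2]
orientation: [0.137, 1.565, -0.136]
ft_force: [1.3, 0.5, 11.1]
width: 0.6
```

Run:
```python
from h import *
d=ctrl.get_image("wrist"); save("wrist3.png",d["img"]); p,M,o=tool(); print(p,o["ft_force"], (p-np.array([507.5,174.9,78.2]))@M)
```

```text
[515.34695481 219.5034357   78.19219461] [ 2.93773257  0.5345142  10.77963534] [6.91263753e-02 4.52883674e+01 1.55400082e-02]
```

View pics/wrist3.png

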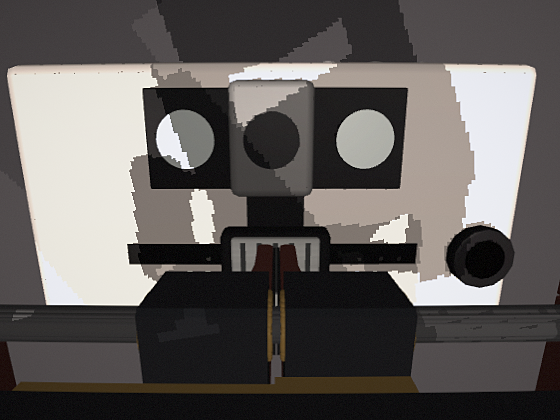

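The middle window now sits under the hood (col 271), with the other two windows symmetric at cols 185 and 365. Next I'll release straight up.

Call:
apply_moves:
  increments:
    - {"gripper":0,"delta_pos":[-0.3,0,0],"dr":[0,0,0]}
    - {"gripper":0,"delta_pos":[-0.4,0,0],"dr":[0,0,0]}
    - {"gripper":0,"delta_pos":[-0.5,0,0],"dr":[0,0,0]}
    - {"gripper":0,"delta_pos":[-1,0,0],"dr":[0,0,0]}
    - {"gripper":0,"delta_pos":[-2,0,0],"dr":[0,0,0]}

```text
t: 5.67
ee_pos: [511.5, 217.9, 117.6]
orientation: [0.134, 1.573, -0.139]
ft_force: [-0.4, 0.7, 0.7]
width: 0.8
```

Call:
apply_moves:
  increments:
    - {"gripper":0,"delta_pos":[-3,0,0],"dr":[0,0,0]}
    - {"gripper":0,"delta_pos":[-3,0,0],"dr":[0,0,0]}
    - {"gripper":0,"delta_pos":[-2,3,-2],"dr":[0,0,0]}
    - {"gripper":0,"delta_pos":[0,3,-2],"dr":[0,0,0]}
    - {"gripper":0,"delta_pos":[0,3,-2],"dr":[0,0,0]}

```text
t: 6.08
ee_pos: [470.1, 318.5, 200.9]
orientation: [0.139, 1.566, -0.138]
ft_force: [-0.4, -0.4, -0.6]
width: 0.3
```

Call:
apply_moves:
  increments:
    - {"gripper":0,"delta_pos":[0,3,-2],"dr":[0,0,0]}
    - {"gripper":0,"delta_pos":[0,3,-2],"dr":[0,0,0]}
    - {"gripper":0,"delta_pos":[0,3,-2],"dr":[0,0,0]}
    - {"gripper":0,"delta_pos":[0,2,-1],"dr":[0,0,0]}
    - {"gripper":0,"delta_pos":[0,0,0],"dr":[0,0,0]}

```text
t: 6.5
ee_pos: [418.3, 441.4, 199.0]
orientation: [0.133, 1.568, -0.134]
ft_force: [-0.9, -1.7, 0.4]
width: 0.5
```

Run:
```python
from h import *
d=ctrl.get_image("top"); save("top2.png",d["img"]); p,M,o=tool(); print(p,o["ft_force"],np.abs(o["qvel"]).max())
P0=cloud(dict(np.load("top.npz"))); P=cloud(d)
for Q,cs in ((P0,[(506,175),(560,-263)]),(P,[(514,219),(560,-263)])):
  for c in cs:
    m=(Q[...,2]>76)&(Q[...,2]<88)&(np.hypot(Q[...,0]-c[0],Q[...,1]-c[1])<40)
    print(m.sum(),cv2.minAreaRect(Q[m][:,:2].astype(np.float32)),np.median(Q[m][:,2]))
```

```text
[418.97003592 439.4366637  198.79261097] [ 1.5257825  -0.53470304 -0.54133724] 0.047101274048732135
458 ((506.6307067871094, 174.7222442626953), (44.56321334838867, 30.10235023498535), 80.0583724975586) 81.32900192270984
453 ((560.4592895507812, -263.5575866699219), (43.38148880004883, 30.297000885009766), 84.75178527832031) 80.96395712623574
462 ((514.406982421875, 219.84095764160156), (45.60881423950195, 30.053449630737305), 80.32577514648438) 81.30480808115763
450 ((560.51953125, -263.80072021484375), (43.495147705078125, 30.67941665649414), 84.2600326538086) 80.89580470981318
```

View pics/top2.png

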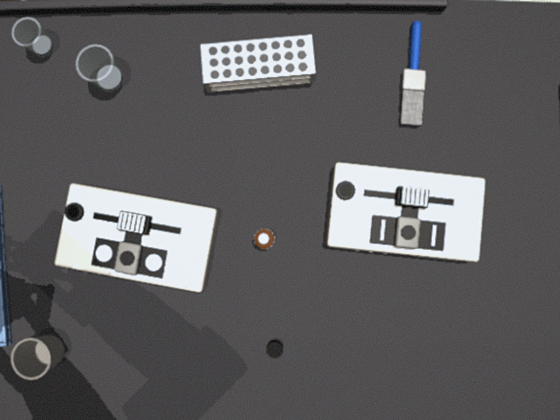

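The tab moved 45.8 mm and is back up at 81.3 mm, so it is locked. The other unit hasn't changed, so I'll hand the job in.

```bash
python3 -c "
from workcell import ctrl
print(ctrl.close_job())"
```

```text
the job is handed in; nothing more can be done
None
```

The round-window photometer, on the robot's left, now has its slide in the second detent, and I handed the job in at about 6.5 s. I pressed its tab to the stop with closed fingers at about 11–13 N, moved it 45 mm towards the well while still pressed, then released it straight up.

Last checks, from the top camera:
- **Slide position:** the tab moved about 45.8 mm along the slide, which is within the play and the measurement error.
- **Latch:** the tab top is back at 81.3 mm, so it has sprung up and locked. The middle window is under the hood.
- **Other photometer:** its tab reads within 0.3 mm of where it started.
- **Robot:** the arm is clear of everything, and the force reading is near zero.

No checks failed or disagreed.

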